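# Make up two furnace-brazing kits

## Task

Make up the two brazing kits from the parts standing on the felt mat, one part to a compartment. The two-compartment tray gets the round flange in its large compartment and the wide sleeve in its small one; the three-compartment tray gets the oval flange in its large compartment, and the slim sleeve and the hexagon nut in its two small ones, either way round. Set each part down gently, upright and flat on the tray floor as it now stands, and leave the square block, the stepped plug and the foil reel where they are.

Things in the scene. Friction and masses are not known exactly. Their poses are not given: they have to be found in the camera images.
- round_flange: Round steel flange with a neck, standing neck up: disc 72 mm across and 12 mm thick with 4 bolt holes, round neck 38 mm across rising to 46 mm above the underside (45 mm across just at its foot), 26 mm bore. About 0.48 kg. Grip it by the neck. Origin: centre of its underside, z up; it stands on the felt mat (3 mm thick).
- oval_flange: Oval (stadium-shaped) two-bolt steel flange with a neck, standing neck up: plate 84 mm long along its y axis, 46 mm wide along its x axis, 12 mm thick, round neck 32 mm across rising to 46 mm above the underside, 22 mm bore. About 0.38 kg. Grip it by the neck. Origin: centre of its underside, z up; it stands on the felt mat (3 mm thick).
- wide_sleeve: Wide steel sleeve, a short thin-walled tube standing on end: 56 mm outside, 48 mm inside, 50 mm high. About 0.25 kg. Origin: centre of its underside, z up; it stands on the felt mat (3 mm thick).
- slim_sleeve: Slim steel sleeve, a narrow tube standing on end: 32 mm outside, 25 mm inside, 60 mm high. About 0.15 kg. Origin: centre of its underside, z up; it stands on the felt mat (3 mm thick).
- hex_nut: Long hexagon coupling nut standing on end: 36 mm across flats (41.6 mm across corners), 45 mm high, round 19 mm bore. Two of the six flats face its +y and -y, corners lie on its +x and -x. About 0.27 kg. Origin: centre of its underside, z up; it stands on the felt mat (3 mm thick).
- square_block: Square steel manifold block 40 x 40 x 45 mm high with a dark port on top. Belongs to neither kit. Origin: centre of its underside, z up; it stands on the felt mat (3 mm thick).
- stepped_plug: Solid stepped round steel plug: foot 46 mm across and 20 mm high, stem 28 mm across up to 52 mm, no bore. Belongs to neither kit. Origin: centre of its underside, z up; it stands on the felt mat (3 mm thick).
- foil_reel: Small flat reel of brazing foil, white cheeks with brass-coloured foil between, 60 mm across, 16 mm high. Belongs to neither kit. Origin: centre of its underside, z up; it stands on the felt mat (3 mm thick).
- two_tray: Blue metal kit tray with TWO compartments, fixed to the bench, 102 mm (its x) by 183 mm (its y); floor, walls and divider 3 mm thick, wall tops 17 mm above the bench. Both compartments are 96 mm wide along x. The large one is 96 mm long, centred at y = -40.5 mm; the small one is 78 mm long, centred at y = +49.5 mm. Origin: centre of its underside, z up; a white card on its -x side.
- three_tray: Blue metal kit tray with THREE compartments, fixed to the bench, 78 mm (its x) by 242 mm (its y); floor, walls and dividers 3 mm thick, wall tops 17 mm above the bench. All are 72 mm wide along x. The large one is 106 mm long, centred at y = -65 mm; the two small ones are 62 mm long, centred at y = +22 mm and y = +87 mm. Origin: centre of its underside, z up; a white card on its -x side.
Mind the look-alikes: they are no part of the job. There is more than one size of the foil_reel; the job needs the middle-sized.

How it is judged:
By the outcome, as a careful person would: the job done as asked, in the order asked, and still so for the second after the job is handed in, with the robot touching nothing.
It also fails if it takes over 112 s, if anything falls off the work surface, if the arm or the gripper's body presses on something with over 40 N, if the wrist force passes 120 N, or if a joint passes its speed limit or range.

## Robot

A 6-joint arm with a two-finger parallel gripper is mounted at the origin on the work surface. World frame = base frame: x ahead of the robot, y to its left, z up, the work surface at z = 0. Lengths are in mm, angles in degrees, forces in N, time in s.
With the tool pointing down it reaches from about 350 to 1000 mm from the base axis. Payload 7.1 kg.
Tool frame: the origin (TCP) lies at the very end of the fingers, on their centre line; the grasp point (between the pads) lies behind it (r.hold_point_z is the z of the grasp point in the tool frame, in mm); z points along the fingers, y is the line along which they close (so a half turn about z gives the same grasp; the last joint's range is limited). The gripper opens to 85 mm and grips with 20 to 120 N. Pads are 22 mm wide; open, the fingers measure 114 mm over their backs; the gripper's body (76 mm by 85 mm) begins 54 mm behind the grasp point. The pads swing forward as they close: fully open they stand 13 mm farther back than shut.
Start: joints at [-75.974, 24.242, 93.386, -0, 62.372, -1.089], TCP at [162.988, -603.357, 231.319] pointing down, gripper open.
Joint ranges: [-172.04, 172.04], [-51.8, 120.97], [4.93, 147.93], [-75.15, 255.16], [6.16, 154.13], [-145.62, 145.62]. Speed limits (degrees/s): [136.94, 136.94, 172.46, 180, 180, 180].

## Interface

Orientations are given as [roll, pitch, yaw] about the fixed x, y, z axes, in that order (R = Rz(yaw) Ry(pitch) Rx(roll)).
In Python, from bench import r, jaws, grab_frame, order gives the robot as it stands. Calls block until the motion is done:
- r.movep(position, orientation): joint-space move of the TCP to a pose.
- r.movel(position, ori=None, vel=150): straight line of the TCP; ori=None keeps the orientation; vel is the mean speed in mm/s.
- r.move_j(angles): joint-space move.
- jaws.let_go() and jaws.close_gripper(strength=None): open the fingers fully, or close them until they stop; strength is the grip in N (None keeps the last).
- r.dwell(seconds).
- r.inverse_kinematics(position, orientation): joint angles nearest the present ones, or None.
- r.read_state(): the state.
- grab_frame(name): name is "side" or "top" or "wrist"; returns a dict with "frame" (480x640x3 uint8, blue, green, red), "fx", "fy", "cx", "cy" (pixels), "k1" (the pictures are not rectified: a ray, as slopes to the right and down, at radius r is drawn at 1 + k1 r^2 times it, then the intrinsics apply), "position" and "rotation" of the camera in the world; the wrist camera has in their place "tool_from_camera" (4x4, takes a point from camera to tool coordinates, whose origin is the TCP and whose axes are the flange's). Camera axes: x right, y down, z forward; pixel columns grow to the right and rows downward; lengths in mm; the calibration is good to about 2 mm. A picture is of the moment at which its call begins: read the wrist's pose just before it. There is no depth.
A pose or a line that the arm cannot do raises r.PlanningError and nothing moves.
- order.hand_in(): hands the job in; it is judged then, once.
The state is a dict: "time": time; "qpos": joint angles; "dq": joint speeds; "tau": joint torques, N m; "ee_pos": TCP position; "tool_rot": TCP orientation; "ft_force": force on the tool from outside, world axes, zero at the start; "moment": the same for the moment, N m; "opening": finger opening in mm; "finger_force": force on a finger pad.
Only numpy, scipy, OpenCV 4.12 (cv2) and the standard library are available. Lean on these libraries where they do the work, as an engineer would, in place of code of your own. Each camera call takes 0.05 s, during which the arm holds its last target. There are 200 camera calls.

## Working session

There is one attempt and no reset: what is moved stays moved. The work goes in short steps, each a Python script; the robot and the scene stay as the last script left them, time stands still between calls to the robot, and variables do not carry over. Pictures are saved under pics/ and viewed, at most 14 in all, crops included, and the job is handed in when it is done.

```bash
mkdir -p pics; ls
python3 - <<'E'
from bench import r,jaws,grab_frame
import cv2,pickle
s=r.read_state();print(s['time'],s['ee_pos'],s['tool_rot'],r.hold_point_z,s['opening'])
for n in("top","side"):
    f=grab_frame(n);cv2.imwrite(f"pics/{n}0.png",f["frame"]);pickle.dump(f,open(f"{n}0.pkl","wb"))
    print(n,{k:v for k,v in f.items() if k!="frame"})
E
```

```text
pics
0.0 [ 162.8413061  -602.84221779  230.53625696] [-1.79910500e+02 -1.15090142e-03  1.51133313e+01] -18.700000000000003 85.38188774510844
top {'fx': 460.6582154162666, 'fy': 460.6582154162666, 'cx': 319.97508827378664, 'cy': 231.23662701257624, 'k1': -0.0012427921659573355, 'position': array([ 578.84525443,  -44.10052824, 1020.42756783]), 'rotation': array([-175.9906045 ,   -0.53504842,  -91.29509052])}
side {'fx': 471.3657180061065, 'fy': 471.3657180061065, 'cx': 315.2337215037761, 'cy': 238.22208002411986, 'k1': -0.004832815663589222, 'position': array([297.05843333, 420.49834066, 734.12141599]), 'rotation': array([-140.25484639,    0.48255513, -145.81318763])}
```

View pics/top0.png

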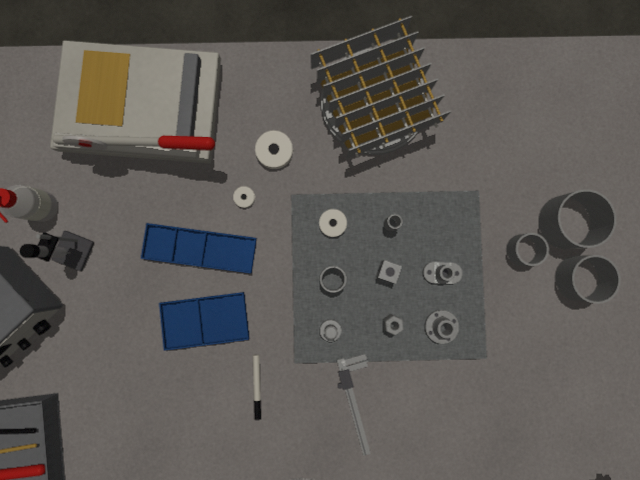

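View pics/side0.png

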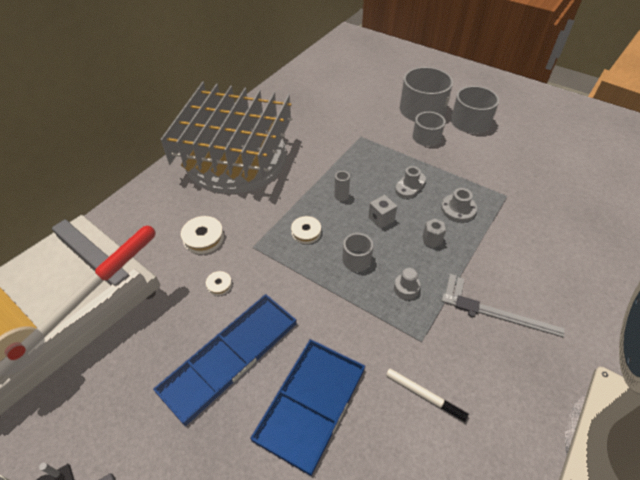

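The top view shows all parts on the mat: round flange (442,327), oval (443,272), wide sleeve (333,280), slim sleeve (394,222), nut (393,325), block (389,271), plug (330,330), reel (333,222). The three-tray is at (199,249) and the two-tray at (204,321). The side view shows the same parts. Next I'll get coarse positions, then wrist views.

```bash
cat > h.py <<'E'
import numpy as np,cv2,pickle
from scipy.spatial.transform import Rotation as R
from bench import r,jaws,grab_frame,order
def rot(e): return R.from_euler('xyz',e,degrees=True).as_matrix()
def K(f): return np.array([[f['fx'],0,f['cx']],[0,f['fy'],f['cy']],[0,0,1.]])
def campose(f): return (np.array(f['position']),rot(f['rotation']))
def rays(f,px):
    px=np.asarray(px,float).reshape(-1,1,2)
    u=cv2.undistortPoints(px,K(f),np.array([f['k1'],0,0,0.])).reshape(-1,2)
    d=np.c_[u,np.ones(len(u))]@campose(f)[1].T
    return campose(f)[0],d/np.linalg.norm(d,axis=1)[:,None]
def onplane(f,px,z):
    o,d=rays(f,px); return o+d*((z-o[2])/d[:,2])[:,None]
def tri(obs):
    A=np.zeros((3,3));b=np.zeros(3)
    P=[]
    for f,p in obs:
        o,d=rays(f,[p]);M=np.eye(3)-np.outer(d[0],d[0]);A+=M;b+=M@o;P.append((M,o))
    x=np.linalg.solve(A,b); return x,max(np.linalg.norm(M@(x-o)) for M,o in P)
def proj(f,X):
    t,Rm=campose(f);c=(np.atleast_2d(X)-t)@Rm
    return cv2.projectPoints(c,np.zeros(3),np.zeros(3),K(f),np.array([f['k1'],0,0,0.]))[0].reshape(-1,2)
def shot(name):
    s=r.read_state();f=grab_frame("wrist");T=np.array(f['tool_from_camera'])
    Rt=rot(s['tool_rot']);f['position']=Rt@T[:3,3]+s['ee_pos'];f['rotation']=R.from_matrix(Rt@T[:3,:3]).as_euler('xyz',degrees=True)
    cv2.imwrite(f"pics/{name}.png",f['frame']);pickle.dump(f,open(f"{name}.pkl","wb"));return f
def load(n): return pickle.load(open(f"{n}.pkl","rb"))
E
python3 - <<'E'
from h import *
T=load("top0");S=load("side0")
np.set_printoptions(precision=1,suppress=True)
for n,p,q,z in [("round",(442,322),(463,195),49),("oval",(445,269),(412,172),49),("wide",(332,274),(358,240),53),("slim",(393,218),(343,173),63),("nut",(393,321),(435,226),48),("three_c",(199,249),(226,357),10),("two_c",(204,321),(308,406),10)]:
    print(n,onplane(T,[p],z)[0],onplane(S,[q],z)[0],*tri([(T,p),(S,q)]))
f=shot("w_start");print(f['fx'],f['cx'],f['cy'],f['tool_from_camera'])
for x,y,z,yaw in[(520,-200,330,0),(450,-200,330,0),(520,250,330,0)]:
  for yaw in (0,90,-90,180): print(x,y,z,yaw,r.inverse_kinematics([x,y,z],[180,0,yaw]))
E
```

```text
round [ 450.9 -305.5   49. ] [ 435.8 -310.    49. ] [ 443.3 -310.    44.7] 7.656882041530009
oval [ 561.2 -316.3   49. ] [ 553.5 -314.6   49. ] [ 558.4 -319.5   42.8] 3.0119064892993546
wide [556.2 -77.8  53. ] [551.1 -85.7  53. ] [552.7 -79.6  58.3] 4.171937085119935
slim [ 670.1 -207.8   63. ] [ 666.7 -217.    63. ] [ 666.2 -208.6   69.9] 3.7782139193465167
nut [ 455.3 -203.1   48. ] [ 447.5 -202.2   48. ] [ 451.6 -205.5   42.2] 3.2697756228986967
three_c [616.3 210.4  10. ] [619.5 219.5  10. ] [619.8 215.    1.8] 4.005144778239928
two_c [460.2 200.2  10. ] [460.6 210.5  10. ] [461.1 205.1  -3.3] 2.920379727707593
344.6019691668642 316.87067747970974 245.74328515444535 [[   0.    -0.9   -0.3   82.4]
 [   1.     0.    -0.    -0.5]
 [   0.    -0.3    0.9 -142.1]
 [   0.     0.     0.     1. ]]
520 -200 330 0 [-22.3  12.7  96.3  -0.   71.   67.7]
520 -200 330 90 [-22.3  12.7  96.3   0.   71.  -22.3]
520 -200 330 -90 None
520 -200 330 180 [ -22.3   12.7   96.3    0.    71.  -112.3]
450 -200 330 0 [-25.3   6.6 103.7  -0.   69.7  64.7]
450 -200 330 90 [-25.3   6.6 103.7   0.   69.7 -25.3]
450 -200 330 -90 None
450 -200 330 180 [ -25.3    6.6  103.7    0.    69.7 -115.3]
520 250 330 0 [ 24.5  14.5  93.9  -0.   71.6 114.5]
520 250 330 90 [24.5 14.5 93.9 -0.  71.6 24.5]
520 250 330 -90 None
520 250 330 180 [ 24.5  14.5  93.9   0.   71.6 -65.5]
```

Run:
```python
from h import *
for n,p,yaw in [("m0",(570,-200,210),0),("m1",(545,-200,210),180),("t1",(530,210,210),180),("t0",(570,210,210),0)]:
    r.movep(p,[180,0,yaw]); r.dwell(.2); shot(n)
print(r.read_state()['time'])
ims=[cv2.imread(f"pics/{n}.png") for n in("m0","m1","t0","t1")]
cv2.imwrite("pics/grid.png",cv2.resize(np.vstack([np.hstack(ims[:2]),np.hstack(ims[2:])]),(800,600),interpolation=cv2.INTER_AREA))
```

```text
10.0167
```

View pics/grid.png

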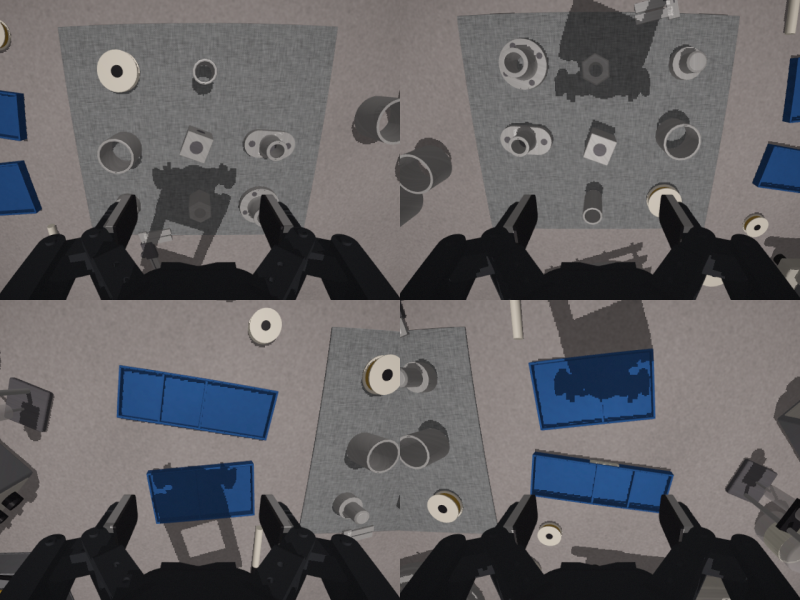

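Both mat views show the parts clearly, though the nut is in the arm's shadow. The tray views show both outlines, with the large compartments toward -y. Next I'll look at the mat views at full size.

View pics/m0.png

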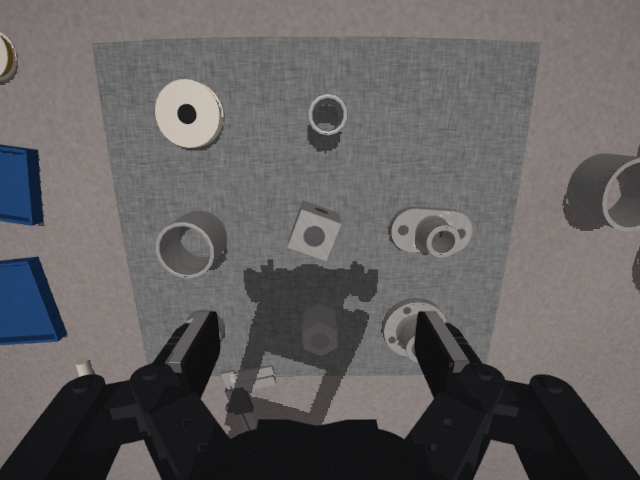

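View pics/m1.png

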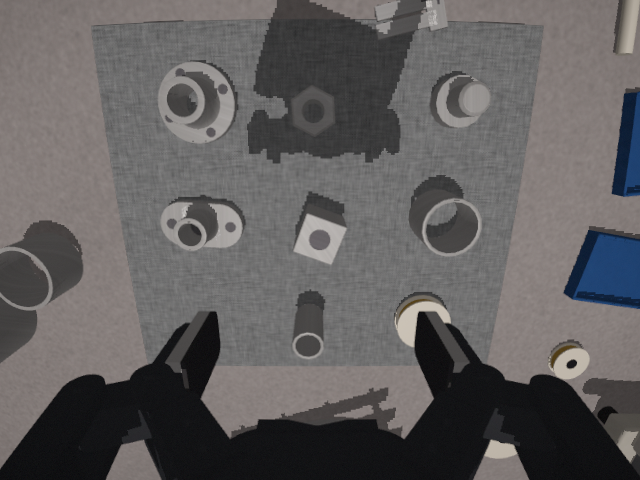

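Run:
```python
from h import *
np.set_printoptions(precision=1,suppress=True)
for n in("t0","t1"):
    f=load(n);hsv=cv2.cvtColor(f['frame'],cv2.COLOR_BGR2HSV)
    m=cv2.inRange(hsv,(100,110,25),(125,255,255));m=cv2.morphologyEx(m,cv2.MORPH_CLOSE,np.ones((5,5)))
    for c in cv2.findContours(m,cv2.RETR_EXTERNAL,cv2.CHAIN_APPROX_NONE)[0]:
        if cv2.contourArea(c)<3000: continue
        P=onplane(f,c.reshape(-1,2),17)[:,:2].astype(np.float32)
        print(n,cv2.boundingRect(c),cv2.minAreaRect(P),"at z3:",cv2.minAreaRect(onplane(f,c.reshape(-1,2),3)[:,:2].astype(np.float32))[1])
        q=cv2.approxPolyDP(cv2.convexHull(c),8,True).reshape(-1,2); print(q.tolist())
```

```text
t0 (235, 257, 172, 101) ((466.1315002441406, 203.9859619140625), (107.31009674072266, 181.56410217285156), 5.77667760848999) at z3: (111.79371643066406, 189.15023803710938)
[[404, 260], [406, 343], [250, 357], [237, 273]]
t0 (187, 105, 258, 119) ((620.4990234375, 214.26454162597656), (240.5907745361328, 78.24386596679688), 81.12782287597656) at z3: (250.6432342529297, 81.51312255859375)
[[191, 105], [444, 146], [425, 223], [187, 187]]
t1 (209, 243, 229, 98) ((616.7733764648438, 214.59915161132812), (240.21920776367188, 83.1617202758789), 81.18114471435547) at z3: (250.2570037841797, 86.63665771484375)
[[209, 310], [216, 243], [437, 280], [414, 340]]
t1 (206, 78, 202, 130) ((462.3170471191406, 203.68572998046875), (101.71062469482422, 181.5540313720703), 5.830399513244629) at z3: (105.96072387695312, 189.1405029296875)
[[404, 79], [407, 189], [225, 207], [206, 100]]
```

The trays fit: rim sizes come out at 101.7×181.6 and 78.2×240.6 mm at z=17, against 102×183 and 78×242. In m0 the wide rim is at (186,249), slim at (327,114) and the oval neck at (442,240). In m1 the round neck is at (185,100), oval (190,233), wide (452,226), slim (308,345) and nut (313,111). Next I'll extract rims with local thresholds.

```bash
cat > rims.py <<'E'
from h import *
np.set_printoptions(precision=1,suppress=True)
def rim(f,c,w,th=None):
    x0,y0=c[0]-w,c[1]-w;g=cv2.cvtColor(f['frame'],cv2.COLOR_BGR2GRAY)[max(y0,0):c[1]+w,x0:c[0]+w]
    g=cv2.resize(g,None,fx=4,fy=4,interpolation=cv2.INTER_CUBIC)
    t,m=cv2.threshold(g,th or 0,255,cv2.THRESH_BINARY+(0 if th else cv2.THRESH_OTSU))
    best=None
    for k in cv2.findContours(m,cv2.RETR_EXTERNAL,cv2.CHAIN_APPROX_NONE)[0]:
        if len(k)<60: continue
        h=cv2.convexHull(k)
        d=abs(cv2.pointPolygonTest(h,(2.*2*w,2.*2*w),True)) if cv2.pointPolygonTest(h,(4.*w,4.*w),False)>0 else -1
        if d>0 and (best is None or cv2.contourArea(h)>cv2.contourArea(best)): best=h
    if best is None: return t,None
    return t,(best.reshape(-1,2)+.5)/4-.5+[x0,max(y0,0)]
E
python3 - <<'E'
from rims import *
L={("m0","wide"):(186,249,33),("m0","slim"):(327,114,23),("m0","oval"):(442,240,18),
("m1","wide"):(452,226,33),("m1","slim"):(308,345,20),("m1","oval"):(190,233,19),("m1","round"):(185,100,22),("m1","nut"):(313,111,30)}
zt=dict(wide=53,slim=63,oval=49,round=49,nut=48)
F={n:load(n) for n in("m0","m1")};C={};vis={n:cv2.resize(F[n]['frame'],None,fx=4,fy=4) for n in F};tiles=[]
for (n,p),(x,y,w) in L.items():
    t,h=rim(F[n],(x,y),w)
    if h is None: print(n,p,"none",t);continue
    P=onplane(F[n],h,zt[p])[:,:2].astype(np.float32)
    (c,rad)=cv2.minEnclosingCircle(P);a=cv2.contourArea(cv2.convexHull(P))
    e=cv2.fitEllipse(P);print(n,p,"th",t,"ell",np.array(e[0]),np.array(e[1]),"enc",np.array(c),2*rad,"eqd",2*(a/np.pi)**.5)
    C[n,p]=proj(F[n],[[*e[0],zt[p]]])[0]
    cv2.polylines(vis[n],[np.int32(h*4+1.5)],True,(0,0,255));tiles.append(cv2.resize(vis[n][(y-38)*4:(y+38)*4,(x-38)*4:(x+38)*4],(200,200)))
for p in("wide","slim","oval"):
    if ("m0",p) in C and ("m1",p) in C: print(p,*tri([(F[n],C[n,p]) for n in F]))
print("tray3 +x corners",[tri([(load("t0"),a),(load("t1"),b)]) for a,b in[((191,105),(414,340)),((444,146),(209,310))]])
print("tray2 -x corners",[tri([(load("t0"),a),(load("t1"),b)]) for a,b in[((406,343),(206,100)),((250,357),(404,79))]])
while len(tiles)<8: tiles.append(tiles[0]*0)
cv2.imwrite("pics/rims.png",np.vstack([np.hstack(tiles[:4]),np.hstack(tiles[4:])]))
E
```

```text
m0 wide th 100.0 ell [539.3 -70.6] [72.6 91.5] enc [544.5 -73.3] 85.02592468261719 eqd 66.81895782113511Traceback (most recent call last):
  File "<stdin>", line 11, in <module>
cv2.error: OpenCV(4.12.0) /io/opencv/modules/imgproc/src/shapedescr.cpp:361: error: (-201:Incorrect size of input array) There should be at least 5 points to fit the ellipse in function 'fitEllipseNoDirect'
```

```bash
cat > run1.py <<'E'
from rims import *
L={("m0","wide"):(186,249,36),("m0","slim"):(327,114,23),("m0","oval"):(442,240,18),
("m1","wide"):(452,226,36),("m1","slim"):(308,345,20),("m1","oval"):(190,233,20),("m1","round"):(185,100,24),("m1","nut"):(313,111,30)}
zt=dict(wide=53,slim=63,oval=49,round=49,nut=48);D=dict(wide=56,slim=32,oval=32,round=38,nut=38.5)
F={n:load(n) for n in("m0","m1")};C={};vis={n:cv2.resize(F[n]['frame'],None,fx=4,fy=4) for n in F};tiles=[]
for (n,p),(x,y,w) in L.items():
    cand=[]
    for th in (range(64,100,4) if p=="nut" else range(120,190,5)):
        t,h=rim(F[n],(x,y),w,th)
        if h is None or len(h)<8: continue
        P=onplane(F[n],h,zt[p])[:,:2].astype(np.float32)
        e=cv2.fitEllipse(P); cand.append((max(abs(np.array(e[1])-D[p])),th,e,h,P))
    if not cand: print(n,p,"none");continue
    d,th,e,h,P=min(cand,key=lambda c:c[0])
    print(n,p,"th",th,"centre",np.array(e[0]),"axes",np.array(e[1]), "rect",cv2.minAreaRect(P)[1:])
    C[n,p]=proj(F[n],[[*e[0],zt[p]]])[0]
    cv2.polylines(vis[n],[np.int32(h*4+1.5)],True,(0,0,255));tiles.append(cv2.resize(vis[n][(y-38)*4:(y+38)*4,(x-38)*4:(x+38)*4],(200,200)))
for p in("wide","slim","oval"):
    if ("m0",p) in C and ("m1",p) in C: print(p,*tri([(F[n],C[n,p]) for n in F]))
T=[load("t0"),load("t1")]
for k,prs in(("tray3",[((191,105),(414,340)),((444,146),(209,310))]),("tray2",[((406,343),(206,100)),((250,357),(404,79))][:0]+[((406,343),(225,207)),((250,357),(407,189))][:0]+[((250,357),(404,79)),((406,343),(206,100))])):
    for a,b in prs: print(k,*tri(list(zip(T,(a,b)))))
while len(tiles)<8: tiles.append(tiles[0]*0)
cv2.imwrite("pics/rims.png",np.vstack([np.hstack(tiles[:4]),np.hstack(tiles[4:])]))
E
python3 run1.py
```

```text
m0 wide th 120 centre [547.6 -76.1] axes [55.7 56.1] rect ((55.272281646728516, 55.440818786621094), 22.733842849731445)
m0 slim th 120 centre [ 665.4 -208.1] axes [31.1 31.5] rect ((31.024795532226562, 30.754558563232422), 0.03720317408442497)
m0 oval th 140 centre [ 557.7 -320.7] axes [32.3 39.4] rect ((33.59522247314453, 30.361530303955078), 7.388003349304199)
m1 wide th 120 centre [547.6 -76.4] axes [55.2 56. ] rect ((55.23693084716797, 55.077274322509766), 68.14598846435547)
m1 slim th 125 centre [ 664.7 -208. ] axes [31.  31.4] rect ((30.888160705566406, 31.06472396850586), 65.74383544921875)
m1 oval th 155 centre [ 555.  -316.2] axes [28.3 29.8] rect ((26.510345458984375, 28.93687629699707), 23.764896392822266)
m1 round th 145 centre [ 439.2 -311.5] axes [35.9 39. ] rect ((35.88133239746094, 36.841548919677734), 58.75056838989258)
m1 nut th 72 centre [ 447.9 -202.3] axes [38.6 38.7] rect ((39.651248931884766, 35.02933120727539), 3.359253168106079)
wide [547.6 -76.2  52.9] 0.12377153210565608
slim [ 665.5 -208.1   61.9] 0.052377585055676766
oval [ 556.5 -320.1   44.7] 2.1251537610972417
tray3 [676.6 324.1  15.3] 2.884319069573959
tray3 [639.8  88.4   9.9] 0.22185047750522505
tray2 [403.9 288.7  16.3] 0.04892046358242659
tray2 [420.9 108.   13.4] 0.01006060612955897
```

View pics/rims.png

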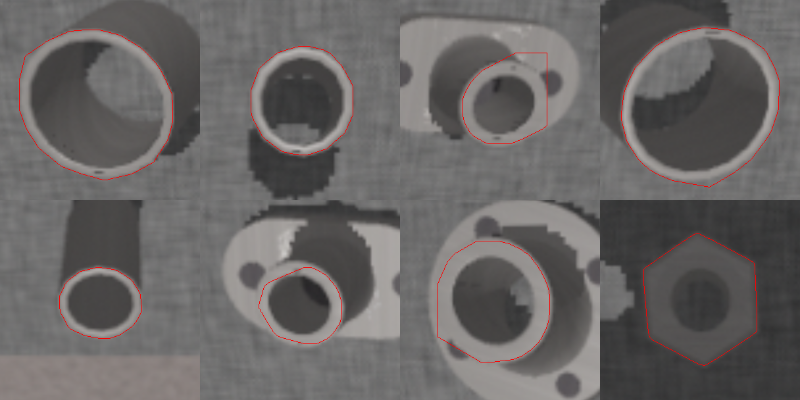

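Wide, slim and nut rims are well found: triangulated heights are 52.9 and 61.9 mm against 53 and 63, the two views agree within 1 mm, and the nut's corners lie at about 3.4°. The two neck rims merged with the plates, so I'll use their dark bores and the bolt holes. Moving on with the wide sleeve.

```bash
cat > pp.py <<'E'
from rims import *
def blob(f,c,th,w=14):
    """centroid of the dark blob round pixel c, and its contour"""
    g=cv2.cvtColor(f['frame'],cv2.COLOR_BGR2GRAY);x0,y0=int(c[0])-w,int(c[1])-w
    g=cv2.resize(g[y0:y0+2*w+1,x0:x0+2*w+1],None,fx=4,fy=4,interpolation=cv2.INTER_CUBIC)
    k=cv2.findContours(cv2.inRange(g,0,th),cv2.RETR_EXTERNAL,cv2.CHAIN_APPROX_NONE)[0]
    p=((c[0]-x0+.5)*4,(c[1]-y0+.5)*4)
    k=max(k,key=lambda q:cv2.pointPolygonTest(q,p,True))
    return (cv2.convexHull(k).reshape(-1,2)+.5)/4-.5+[x0,y0]
def bore(f,c,z,d):
    best=None
    for th in range(70,150,5):
        P=onplane(f,blob(f,c,th,22),z)[:,:2].astype(np.float32)
        if len(P)<8: continue
        e=cv2.fitEllipse(P);q=max(abs(np.array(e[1])-d))
        if best is None or q<best[0]: best=(q,th,np.array(e[0]),np.array(e[1]))
    return best
TR={2:((462.9,203.8),5.8),3:((619.9,214.4),-8.9)}
def place_xy(k,y):
    c,a=TR[k];a=np.radians(a);return np.array(c)+y*np.array([-np.sin(a),np.cos(a)])
def fz(): return r.read_state()['ft_force'][2]
def pick(xy,yaw,z,grip,mx):
    """grasp at TCP height z, lift, report opening"""
    o=[180,0,yaw]
    r.movep([*xy,140],o);r.movel([*xy,z+30],vel=200);r.movel([*xy,z],vel=80)
    jaws.close_gripper(strength=grip);s=r.read_state();print("closed",s['opening'],"want",mx,"t",s['time'])
    if abs(s['opening']-mx)>4: raise SystemExit("bad grasp")
    r.movel([*xy,150],vel=150);s=r.read_state();print("lifted",s['opening'],s['finger_force'],s['ft_force'])
def put(xy,yaw,z):
    r.movep([*xy,150],[180,0,yaw]);r.movel([*xy,z+15],vel=150);r.movel([*xy,z+3],vel=30);r.dwell(.2)
    f0=fz();h=z+3
    while h>z-2.5:
        h-=.5;r.movel([*xy,h],vel=15);r.dwell(.05)
        if fz()-f0>3: break
    s=r.read_state();print("down at",h-z,"ee",s['ee_pos'],"df",fz()-f0)
    jaws.let_go();r.dwell(.2);r.movel([*xy,140],vel=150);print("t",r.read_state()['time'])
E
python3 - <<'E'
from pp import *
m0,m1=load("m0"),load("m1")
print("oval",bore(m0,(443,241),49,22),bore(m1,(191,234),49,22));print("round",bore(m1,(182,100),49,26))
for f,a,b in((m0,(404,230),(461,233)),(m1,(172,223),(231,227))):
  for th in(100,115,125):
    A,B=[onplane(f,[blob(f,c,th,8).mean(0)],15)[0,:2] for c in(a,b)]
    print(th,A,B,"mid",(A+B)/2,"len",np.linalg.norm(A-B),"yaw",np.degrees(np.arctan2(*(A-B)*[-1,1])))
print([(k,y,place_xy(k,y)) for k,y in((2,49.5),(2,-40.5),(3,-65),(3,22),(3,87))])
pick((547.6,-76.2),90,21,40,56)
put(place_xy(2,49.5),95.8,21)
E
```

```text
oval (np.float64(0.019750595092773438), 110, array([ 555.1, -317.1]), array([22., 22.])) (np.float64(0.08506202697753906), 115, array([ 554.5, -316.8]), array([21.9, 22.1]))
round (np.float64(0.10618019104003906), 110, array([ 438.5, -310.7]), array([26. , 26.1]))
100 [ 556.9 -287.1] [ 553.9 -348.4] mid [ 555.4 -317.7] len 61.35210601654496 yaw -2.8237746627137263
115 [ 556.3 -287.1] [ 553.8 -348.7] mid [ 555.1 -317.9] len 61.644600488757064 yaw -2.2948323739065586
125 [ 556.7 -287.1] [ 554.1 -348.7] mid [ 555.4 -317.9] len 61.66791437459533 yaw -2.432057358836675
100 [ 551.8 -347.8] [ 556.3 -287.1] mid [ 554.  -317.4] len 60.860865916803455 yaw 175.7120994676969
115 [ 552.4 -348.2] [ 556.1 -287.1] mid [ 554.3 -317.7] len 61.205259605099 yaw 176.51996940170451
125 [ 552.2 -348.1] [ 557.  -287.2] mid [ 554.6 -317.7] len 61.06799677116016 yaw 175.43673683882818
[(2, 49.5, array([457.9, 253. ])), (2, -40.5, array([467. , 163.5])), (3, -65, array([609.8, 150.2])), (3, 22, array([623.3, 236.1])), (3, 87, array([633.4, 300.4]))]
closed 55.51554818001158 want 56 t 13.3167
lifted 55.59258745414672 42.80294179916382 [-0.2  0.1 -2.2]
down at 0.5 ee [458.  253.1  21.7] df 3.9167962925827444
t 20.3167
```

Run:
```python
from pp import *
r.movep([440,-250,210],[180,0,45]);r.dwell(.2);f=shot("m2")
print(proj(f,[[438.5,-310.7,49],[447.9,-202.3,48],[555,-317,49]]),r.read_state()['time'])
```

```text
[[361.1 272.1]
 [285.3 183.9]
 [461.9 191.1]] 22.4083
```

View pics/m2.png

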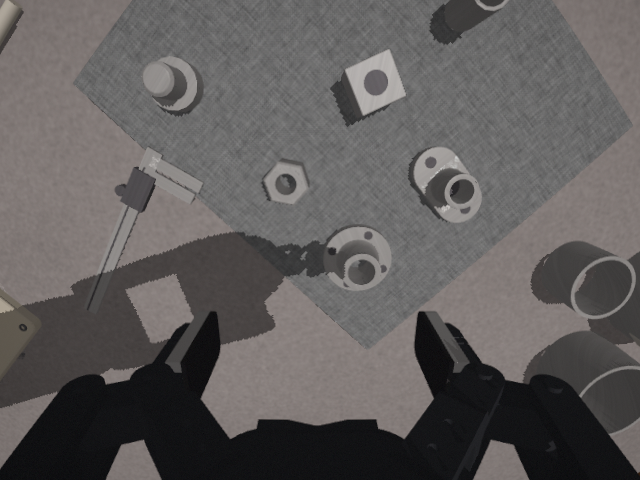

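View m2: round bore at (361,271), nut bore at (285,184) and oval bore at (461,191), each within a pixel or so of its prediction. I'll triangulate the heights, then pick and place the round flange and the oval.

Run:
```python
from pp import *
m1,m2=load("m1"),load("m2")
P={}
for n,a,b,z,d in(("round",(182,100),(361,271),49,26),("nut",(313,111),(285,184),48,19),("oval",(191,234),(461,191),49,22)):
    A,B=bore(m1,a,z,d),bore(m2,b,z,d)
    pa,pb=[proj(f,[[*q[2],z]])[0] for f,q in((m1,A),(m2,B))]
    P[n]=(A[2]+B[2])/2;print(n,A[2:],B[2:],*tri([(m1,pa),(m2,pb)]))
for th in(130,140,150,160):
    t,h=rim(m2,(285,184),30,th)
    if h is not None:
        p=onplane(m2,h,48)[:,:2].astype(np.float32);print(th,cv2.minAreaRect(p))
p=P["round"]
if np.linalg.norm(p-[438.5,-310.7])>3: raise SystemExit("check")
pick(p,90,22,60,38);put(place_xy(2,-40.5),95.8,22)
p=P["oval"];pick(p,90-3.2,22,60,32);put(place_xy(3,-65),81.1,22)
```

```text
round (array([ 438.5, -310.7]), array([26. , 26.1])) (array([ 438.7, -310.7]), array([25.9, 26. ])) [ 438.3 -311.4   47.3] 0.02675116182757005
nut (array([ 447.9, -202.4]), array([19. , 19.1])) (array([ 447.9, -202.3]), array([18.9, 19.1])) [ 447.9 -202.4   48.1] 0.014302656688466652
oval (array([ 554.5, -316.8]), array([21.9, 22.1])) (array([ 554.7, -316.8]), array([21.9, 22.1])) [ 555.1 -317.6   47. ] 0.02693715934792395
130 ((448.50677490234375, -202.2674560546875), (33.94060516357422, 38.01304626464844), 34.063331604003906)
140 ((448.2490539550781, -202.28890991210938), (32.748008728027344, 36.52494430541992), 34.39177322387695)
150 ((456.4689636230469, -202.1785125732422), (32.331417083740234, 18.89731788635254), 86.92117309570312)
closed 36.64537425335421 want 38 t 24.8833
lifted 36.357164843804085 60.33284068107605 [-0.4  0.6 -4.1]
down at 0.0 ee [467.1 163.5  22.6] df 10.798059088893751
t 32.7417
closed 30.272685297524028 want 32 t 36.1833
lifted 30.351224312883453 59.57282602787018 [ 0.1 -1.  -4.1]
down at 0.0 ee [610.  150.2  22.6] df 10.00728494980853
t 44.0667
```

```bash
sed -i 's/h-=.5;/h-=.3;/;s/f0>3/f0>2.5/' pp.py
python3 - <<'E'
from pp import *
pick((447.9,-202.3),63.7,22,50,36);put(place_xy(3,22),81.1,22)
pick((665.1,-208.1),90,24,40,32);put(place_xy(3,87),81.1,24)
r.movep([530,210,210],[180,0,180]);r.dwell(.2);shot("e1")
r.movep([570,210,210],[180,0,0]);r.dwell(.2);shot("e0")
print(r.read_state()['time'])
cv2.imwrite("pics/e.png",np.hstack([cv2.resize(cv2.imread(f"pics/{n}.png")[60:390,120:520],(400,330)) for n in("e1","e0")]))
E
```

```text
closed 35.35307120912114 want 36 t 47.1417
lifted 35.262466136328555 50.060831350274384 [-0.1  0.2 -2.7]
down at 0.2999999999999936 ee [623.3 236.1  22.5] df 3.4816208059751013
t 55.9
closed 30.601909143733867 want 32 t 59.1833
lifted 30.64553911592816 39.593605902045965 [-0.7  0.8 -1.2]
down at -7.105427357601002e-15 ee [633.4 300.4  24.4] df 6.046156721538537
t 68.375
73.0833
```

View pics/e.png

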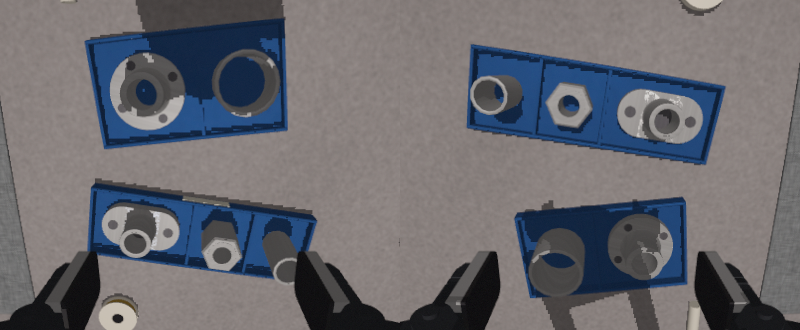

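All five parts stand upright in their compartments: round flange and wide sleeve in the two-tray, and slim sleeve, nut and oval flange in the three-tray. The arm is clear, so I'm handing in.

```bash
python3 -c "
from bench import order
print(order.hand_in())"
```

```text
the job is handed in; nothing more can be done
None
```

Both kits are made up and handed in: the last wrist views, at 73 s of the 112 s allowed, showed all five parts upright in their right compartments, and I never moved the block, plug or reel; the judge's verdict was not shown.

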